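Back the rolling mill off one ratchet notch

TASK

The copper bar in the bench rolling mill has been fed one notch too far. With the fingertips, flip the red pawl up off the ratchet wheel so that it stays up by itself, push the wheel backward by one notch (the spokes of its star handle are there for that), then tip the pawl back over so that it drops fully into the next gap between the teeth. Only push, never pick anything up; leave the hammer, jar, punch and brass blank where they are, and finish with the hand clear.

Things in the scene. Friction and masses are not known exactly. Their poses are not given: they have to be found in the camera images.
- mill: Green bench rolling mill, fixed to the bench; position and yaw vary. Origin on the bench top, right under the ratchet wheel's centre; x = axle, pointing from the wheel to the star handle; y points from the wheel to the side of the pawl's pivot; z up. Coordinates below are mm in this frame. Base plate x -155..30, y -120..120, 16 high. Copper bar 300 x 50 x 4 along y in the rolls at z 135.
- frame_top (a point): Top of the round boss on the mill frame, at mill (-81, 0, 228). Frame: cheeks and bridge up to z 214 over x -140..-22, y -45..45; an ear that carries the pawl's pivot at x -34..-22, y 28..128, up to z 205.
- wheel_centre (a point): Centre of the steel ratchet wheel, on the axle at mill (0, 0, 115). The wheel is upright, 16 thick (x -8..8), with 10 saw teeth 36 degrees apart, tip radius 72, root radius 60.
- star_centre (a point): Hub of the star handle, at mill (68, 0, 115), fixed to the wheel's axle: four round spokes 12 thick, 90 degrees apart, with 20 mm black balls centred 100 from the axle (reach 110). Pushing a spoke turns the wheel.
- wheel (a joint): Turn of ratchet wheel and star handle, rad; starts within 0.06 of 0. Positive = forward (top moves to mill -y). Negative = backward (top to mill +y), blocked by the seated pawl near -0.15. One notch back = -0.628, where the pawl, let fall, drops fully into the next gap; it does so within about 0.08 of that; further back than -0.71 it lands on a tooth top. Friction 0.2 N m; stays where left.
- pawl (a joint): Swing of the red pawl, rad: 0 = nose down on the gap's root, grows as the nose lifts, stop at 1.5. No spring, only its weight (about 120 g): balance point 0.6 to 0.9; pushed past it, the pawl falls over to the stop and stays up; pushed back below it, it falls onto the wheel. Starts down. On a tooth top it reads about 0.17.
- spoke_tip (a point): Centre of the black ball on the spoke at the top of the star handle, which starts nearly upright, leaning about 18 degrees to mill -y. Ball 20 mm, spoke 12 mm thick.
- pawl_pivot (a point): The pawl's pivot, at mill (0, 85, 196). Pawl down: its arm, 12 thick and 14 wide, runs level from here 72 mm to mill -y, and its thumb lever, 8 thick and 18 wide, stands straight up. Pawl up: the arm stands upright to z 270, nose to mill -y, and the lever lies level to mill +y.
- pawl_thumb (a point): Centre of the brass roller (18 mm thick, 22 mm long along mill x) at the end of the pawl's thumb lever, 52 mm from the pivot. Pushing the lever to mill +y lifts the nose.
- pawl_nose (a point): Lower end of the pawl's nose (7 mm thick, 14 mm wide), which sits in the tooth gap; it hangs 22 mm below the centre line of the arm, at its end.
- hammer: Bystander: hammer 260 mm long lying on the bench beyond the star handle, origin under its middle, x axis towards the head.
- jar: Bystander: amber glass jar with steel cap, 60 mm wide, 85 mm high, origin at the centre of its foot.
- punch: Bystander: steel chasing punch 110 mm long, 12 mm thick, lying on the bench, origin under its middle.
- blank: Bystander: round brass blank 64 mm wide, 12 mm thick, lying flat, origin under its centre.

How it is judged:
By the outcome, as a careful person would: the job done as asked, in the order asked, and still so for the second after the job is handed in, with the robot touching nothing.
It also fails if it takes over 51 s, if anything falls off the work surface, if the arm or the gripper's body presses on something with over 40 N, if the wrist force passes 120 N, or if a joint passes its speed limit or range.

ROBOT

A 6-joint arm with a two-finger parallel gripper is mounted at the origin on the work surface. World frame = base frame: x ahead of the robot, y to its left, z up, the work surface at z = 0. Lengths are in m, angles in degrees, forces in N, time in s.
With the tool pointing down it reaches from about 0.3 to 0.775 m from the base axis. Payload 14.6 kg.
Tool frame: the origin (TCP) lies midway between the tips of the shut fingers; the grasp point (between the pads) lies 19 mm behind it (hold_point_z is the distance from the TCP to the grasp point, in m); y points along the fingers, x is the direction in which the jaws open and shut, and the axes are right-handed (so a half turn about y gives the same grasp; the last joint's range is limited). The gripper opens to 85 mm and grips with 20 to 120 N. Pads are 22 mm wide; open, the fingers measure 114 mm over their backs; the gripper's body (76 mm by 85 mm) begins 54 mm behind the grasp point. The pads swing forward as they close: fully open they stand 13 mm farther back than shut.
Start: joints at [-77.785, 17.183, 87.147, -0, 75.671, -3.816], TCP at [0.152, -0.529, 0.231] pointing down, gripper open.
Joint ranges: [-173.82, 173.82], [-45.26, 126.66], [13.44, 144.39], [-59.66, 239.66], [0, 175.72], [-146.38, 146.38]. Speed limits (degrees/s): [127.2, 127.2, 147.25, 180, 180, 180].

INTERFACE

Orientations are given as a 3x3 rotation matrix whose columns are the frame's x, y, z axes.
In Python, from plant import observe, get_image, job_done, hold_point_z gives the robot as it stands. The module is installed in compiled form; this text tells all that it offers.
- The arm moves only by the tool step_arm, never from a script. Its argument "steps" is one flat list of numbers, 7 for each row, row after row: the shift along the tool's x, y, z in mm, then the turn, a rotation vector about the tool's x, y, z in degrees, then the gripper's target within -1 to 1 (fully open at 1, half-way at 0, shut at -1). In form: [dx, dy, dz, ax, ay, az, claw, dx, dy, dz, ax, ay, az, claw, ...]. A call has 1 to 8 rows; each row shifts and turns the pose as measured when the row begins, along the tool's axes as they then stand; what a row does not reach is not made up. A row lasts 1/8 s, in which the tool goes at most 62.5 mm and 10.7 degrees, less where a joint would pass 70% of its speed; a pose out of reach is approached as far as the arm can. A call is refused whole if a number of a shift passes 62.5 or a number of a turn 10.7, either way. A call with a gripper value outside its range is refused whole. The fingers move at their own pace and stop on an object; "force" is the grip in N (left out, the last holds). Time passes only in rows, so rows that do not move let the fingers close. It gives the time, the measured TCP pose, the force and the opening at its end, in the units of the state.
- observe(): the state, without advancing time (a new reading comes with each control period).
- get_image(name): name is "side" or "top" or "wrist"; returns a dict with "color" (384x512x3 uint8, red, green, blue), "depth" (384x512 float32, m along the optical axis (not along the pixel's ray), 0 where there is no reading), "vfov" (degrees; the focal length in pixels is half the picture's height over the tangent of half this angle, whatever the lens; pixels are square), "cx", "cy" (the principal point, pixels), "R" (3x3) and "t" (3): a world point X has camera coordinates R X + t. Camera axes: x right, y down, z forward; pixel columns grow to the right and rows downward; lengths in m; the calibration is good to about 2 mm. A picture is of the moment at which its call begins.
- job_done(): hands the job in, once; it reports no verdict.
The state is a dict: "clock": time; "joint_positions": joint angles; "qvel": joint speeds; "tau": joint torques, N m; "tcp_pos": TCP position; "eef_rot": TCP orientation; "ft_force": force on the tool from outside, world axes, zero at the start; "torque": the same for the moment, N m; "finger_gap": opening from 0.0 (shut) to 1.0 (fully open).
Only numpy, scipy, OpenCV 4.12 (cv2) and the standard library are available. Lean on these libraries where they do the work, as an engineer would, in place of code of your own. Each camera call takes 0.05 s, during which the arm holds its last target.

## Working session

There is one attempt and no reset: what is moved stays moved. The work goes in short steps, Python scripts to look and compute and a tool call to move; the robot and the scene stay as the last step left them, time stands still between calls to the robot, and variables do not carry over. Pictures are saved under pics/ and viewed, and the job is handed in when it is done.

Besides the shell and the picture viewer there is one more tool, called after ">>>" as name(argument=value, ...) on one line, values as JSON. step_arm: Moves the arm, as the interface text tells. Its arguments: {"type":"object","properties":{"steps":{"type":"array"},"force":{"type":"number"}},"required":["steps"]}

```bash
mkdir -p pics; cat > h.py <<'E'
import numpy as np, cv2
from plant import observe, get_image, job_done, hold_point_z
def snap(n,tag):
    im=get_image(n); cv2.imwrite(f'pics/{tag}.png',im['color'][:,:,::-1]); return im
def f(im): return im['color'].shape[0]/2/np.tan(np.radians(im['vfov'])/2)
def pt(im,u,v,d=None):
    if d is None: d=im['depth'][int(v),int(u)]
    c=np.array([(u-im['cx'])/f(im)*d,(v-im['cy'])/f(im)*d,d]); return im['R'].T@(c-im['t'])
def proj(im,X):
    c=im['R']@np.asarray(X)+im['t']; return c[:2]/c[2]*f(im)+[im['cx'],im['cy']]
E
python3 - <<'E'
from h import *
import pickle
o=observe(); print(o['clock'],o['tcp_pos'],o['eef_rot'],o['finger_gap'],hold_point_z)
for n in ['side','top','wrist']:
    im=snap(n,n+'0'); pickle.dump(im,open(n+'0.pkl','wb'))
    print(n,im['vfov'],-im['R'].T@im['t'],im['R'][2], (im['depth']==0).mean())
E
```

```text
0.0 [ 0.15184652 -0.52837102  0.23073076] [[ 2.76193938e-01 -2.27577072e-04  9.61101897e-01]
 [-9.61101225e-01  1.14047093e-03  2.76194015e-01]
 [-1.15896420e-03 -9.99999324e-01  9.62665549e-05]] 1.0004674575759225 0.0187
side 53.496714975242675 [0.24092993 0.49461123 0.90897623] [ 0.35438204 -0.51595721 -0.77987276] 0.0038553873697916665
top 47.84971843733713 [ 0.49240418 -0.00742203  1.24089745] [ 0.08988216 -0.01128761 -0.99588844] 0.0038808186848958335
wrist 69.15764139774478 [ 0.23240373 -0.50560693  0.37405359] [-0.31044669 -0.08934583 -0.94638268] 0.004069010416666667
```

View pics/side0.png

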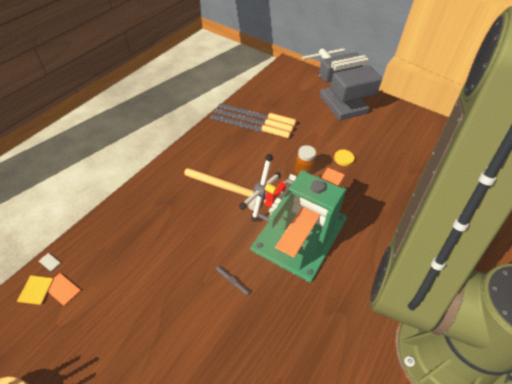

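View pics/top0.png

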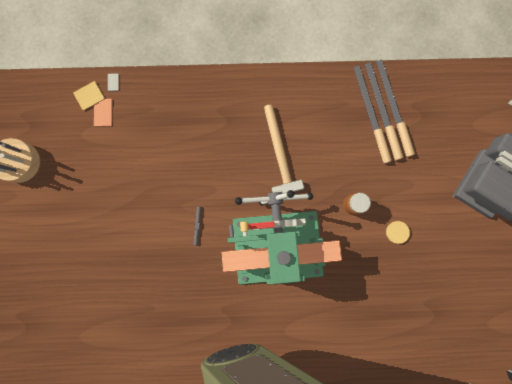

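View pics/wrist0.png

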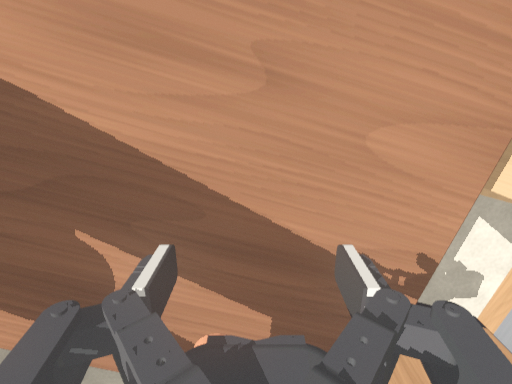

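```bash
python3 - <<'E'
from h import *
import pickle
t=pickle.load(open('top0.pkl','rb'));s=pickle.load(open('side0.pkl','rb'))
for n,im,r in (('top',t,(215,165,140,130)),('side',s,(230,130,130,160))):
    x,y,w,h=r; c=cv2.resize(im['color'][y:y+h,x:x+w],None,fx=5 if n=='top' else 4,fy=5 if n=='top' else 4,interpolation=cv2.INTER_CUBIC)
    c=c[:600,:800]; cv2.imwrite(f'pics/{n}0z.png',c[:,:,::-1])
# copper bar in top: orange, depth points near z .137
def cloud(im):
    H,W=im['depth'].shape; v,u=np.mgrid[:H,:W]; d=im['depth']; F=f(im)
    c=np.stack([(u-im['cx'])/F*d,(v-im['cy'])/F*d,d],-1); return (c-im['t'])@im['R']
for n,im in (('top',t),('side',s)):
    P=cloud(im); hsv=cv2.cvtColor(im['color'],cv2.COLOR_RGB2HSV)
    def rep(name,m,box=((.2,-.3,-.01),(.9,.3,.35))):
        m=m&(P>box[0]).all(-1)&(P<box[1]).all(-1)&(im['depth']>0)
        q=P[m]; 
        if len(q)<3: print(n,name,len(q));return
        vv,uu=np.nonzero(m); w=np.linalg.svd(q[:,:2]-q[:,:2].mean(0),full_matrices=False)[2][0]
        print(n,name,len(q),q.mean(0).round(4),q.min(0).round(4),q.max(0).round(4),'px',uu.mean().round(1),vv.mean().round(1),'dir',np.degrees(np.arctan2(w[1],w[0])).round(2))
    h,sa,va=hsv[...,0],hsv[...,1],hsv[...,2]
    z=P[...,2]
    rep('bar',(z>.125)&(z<.145)&(h<12)&(sa>120)&(va>120))
    rep('boss',(z>.22)&(sa<90)&(va<120))
    rep('bosstop',(z>.224)&(z<.235))
    rep('green',(h>60)&(h<85)&(sa>100)&(z>.2))
    rep('balls',(va<55)&(z>.09))
    rep('red',((h<5)|(h>175))&(sa>190)&(z>.15))
    rep('brass',(h>15)&(h<28)&(sa>120)&(z>.17))
E
```

```text
top bar 568 [ 0.4398 -0.1395  0.1368] [ 0.4004 -0.2264  0.1288] [0.468  0.0726 0.1439] px 305.6 253.0 dir 90.39
top boss 1128 [0.2315 0.0274 0.2857] [ 0.2048 -0.1003  0.2201] [0.5835 0.1144 0.35  ] px 240.1 356.7 dir 125.25
top bosstop 220 [ 0.3575 -0.0304  0.2284] [ 0.2048 -0.0918  0.224 ] [0.4501 0.1165 0.2349] px 264.3 292.6 dir 148.07
top green 0
top balls 39 [ 0.571  -0.0491  0.1777] [ 0.2268 -0.1655  0.0907] [0.5933 0.0498 0.2313] px 269.1 201.4 dir 115.22
top red 0
top brass 23 [0.5101 0.0078 0.2548] [0.5011 0.0054 0.2487] [0.5192 0.0103 0.261 ] px 246.0 226.0 dir 178.51
side bar 149 [ 0.4413 -0.0891  0.137 ] [ 0.4028 -0.2284  0.1256] [0.4706 0.0513 0.1408] px 311.7 205.3 dir 93.49
side boss 579 [0.2481 0.0334 0.2752] [ 0.2116 -0.0999  0.22  ] [0.5862 0.1065 0.3497] px 380.9 249.9 dir 146.09
side bosstop 214 [ 0.3718 -0.015   0.2286] [ 0.2002 -0.0932  0.224 ] [0.5194 0.1186 0.2349] px 332.0 219.5 dir 149.19
side green 459 [ 0.3966 -0.0757  0.213 ] [ 0.3753 -0.1224  0.2   ] [ 0.4891 -0.0351  0.2182] px 330.8 197.3 dir 107.05
side balls 1
side red 150 [ 0.5114 -0.0084  0.2084] [ 0.5023 -0.0571  0.1844] [0.5215 0.0225 0.2353] px 273.8 194.2 dir 93.62
side brass 108 [0.4244 0.014  0.2529] [ 0.2006 -0.0518  0.1751] [0.5217 0.1143 0.3453] px 306.3 207.6 dir 179.61
```

```bash
ls pics
```

```text
side0.png
side0z.png
top0.png
top0z.png
wrist0.png
```

View pics/side0z.png

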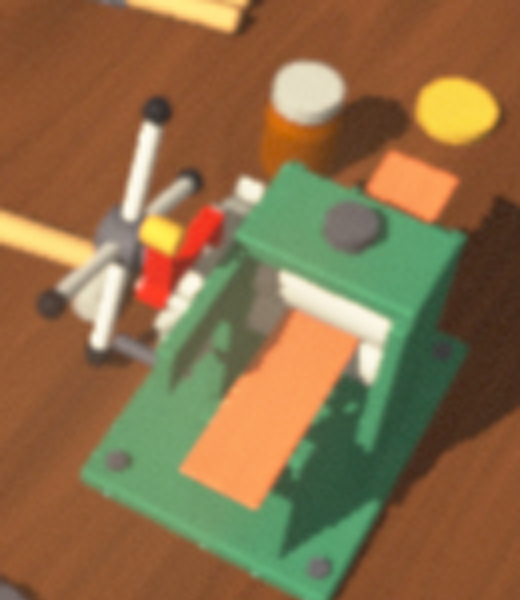

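View pics/top0z.png

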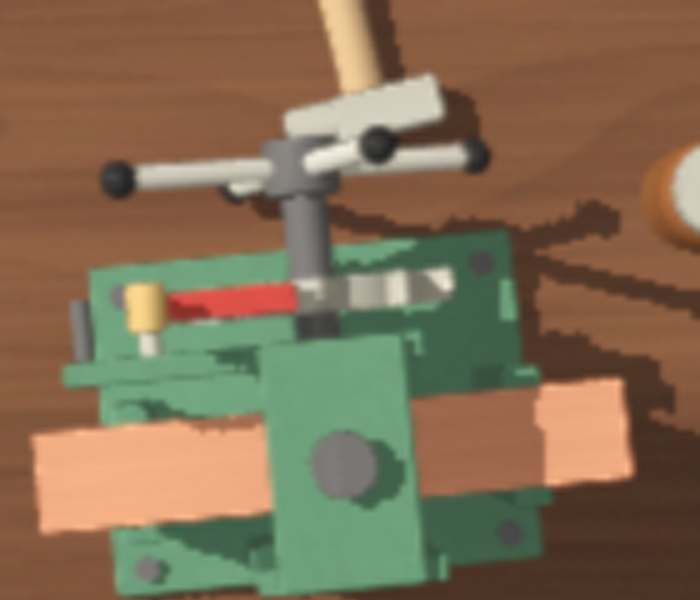

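```bash
python3 - <<'E'
from h import *
import pickle
t=pickle.load(open('top0.pkl','rb'));s=pickle.load(open('side0.pkl','rb'))
def cloud(im):
    H,W=im['depth'].shape; v,u=np.mgrid[:H,:W]; d=im['depth']; F=f(im)
    c=np.stack([(u-im['cx'])/F*d,(v-im['cy'])/F*d,d],-1); return (c-im['t'])@im['R']
for im in (t,s):
    P=cloud(im);hsv=cv2.cvtColor(im['color'],cv2.COLOR_RGB2HSV)
    m=(P[...,2]>.222)&(P[...,2]<.235)&(P[...,0]>.38)&(P[...,0]<.46)&(P[...,1]>-.15)&(P[...,1]<-.04)
    q=P[m];print('boss',len(q),q.mean(0),(q.min(0)+q.max(0))/2,q.max(0)-q.min(0))
    # orange bar pixel angle, robust via ends at y extremes
    h=hsv[...,0];m=(P[...,2]>.128)&(P[...,2]<.142)&(h<14)&(hsv[...,1]>130)&(P[...,0]>.38)&(P[...,0]<.49)&(P[...,1]<.08)
    for lo in np.arange(-.24,.08,.02):
        k=m&(P[...,1]>lo)&(P[...,1]<lo+.02)
        if k.sum()>5: print(round(lo,2),k.sum(),P[k][:,0].mean().round(4),P[k][:,0].min().round(4),P[k][:,0].max().round(4))
    m=(P[...,2]>.206)&(P[...,2]<.222)&(P[...,0]>.3)&(P[...,0]<.48)&(P[...,1]>-.18)&(P[...,1]<.0)&(h>55)&(h<95)
    q=P[m]
    if len(q)>5:
        r=cv2.minAreaRect((q[:,:2]*1000).astype(np.float32));print('bridge',len(q),r)
    # brass blob px
    for nm,k in (('brass',(h>15)&(h<30)&(hsv[...,1]>120)&(P[...,2]>.235)&(P[...,2]<.27)&(P[...,0]>.48)&(P[...,0]<.55)),('blk',(hsv[...,2]<60)&(P[...,0]>.53)&(P[...,0]<.62)&(P[...,1]>-.25)&(P[...,1]<.1)&(P[...,2]>.03)),('blankjar',(P[...,2]>.08)&(P[...,2]<.09)&(P[...,1]<-.2)&(P[...,1]>-.4)&(P[...,0]>.4))):
        nl,l,st,c=cv2.connectedComponentsWithStats(k.astype(np.uint8))
        for i in range(1,nl):
            if st[i,4]>5: print(nm,st[i,4],c[i].round(1),P[l==i].mean(0).round(4),P[l==i].max(0).round(4))
E
```

```text
boss 144 [ 0.43485942 -0.07607399  0.22755188] [ 0.43503979 -0.07670397  0.22785397] [0.03020508 0.03024154 0.01029782]
-0.2 24 0.4347 0.4176 0.4637
-0.18 135 0.4414 0.4189 0.4637
-0.16 131 0.4402 0.4188 0.4621
-0.14 96 0.4379 0.4171 0.4601
bridge 1156 ((429.82354736328125, -64.30856323242188), (114.09650421142578, 99.78799438476562), 7.668785095214844)
brass 23 [246. 226.] [0.5101 0.0078 0.2548] [0.5192 0.0103 0.261 ]
blk 21 [291.2 193.6] [ 0.5844 -0.101   0.2176] [ 0.5908 -0.0955  0.2217]
blk 16 [310.4 195.8] [ 0.5887 -0.1637  0.0903] [ 0.5963 -0.1597  0.0945]
blk 22 [238.9 200.9] [0.5755 0.0255 0.1546] [0.5829 0.0331 0.1587]
blankjar 295 [359.7 202.4] [ 0.5677 -0.2964  0.0844] [ 0.5932 -0.2702  0.0899]
boss 125 [ 0.43590129 -0.07612952  0.22752523] [ 0.43585206 -0.07760399  0.22638262] [0.03074901 0.03124442 0.00875515]
-0.24 41 0.4441 0.4216 0.4704
-0.22 98 0.4446 0.4201 0.4706
-0.2 85 0.4443 0.4188 0.4686
-0.08 59 0.4318 0.4114 0.4569
-0.06 119 0.4331 0.4092 0.4574
-0.04 134 0.4327 0.4081 0.4582
-0.02 139 0.4315 0.4071 0.4563
-0.0 138 0.4296 0.4058 0.456
0.02 148 0.4277 0.4043 0.4526
0.04 153 0.4273 0.4028 0.4517
0.06 87 0.4267 0.4024 0.4506
bridge 893 ((428.2090759277344, -78.78085327148438), (103.06605529785156, 87.42182922363281), 1.3182034492492676)
brass 75 [270.  188.1] [0.5104 0.015  0.2539] [0.5217 0.0213 0.2591]
blankjar 180 [306.5 151.7] [ 0.5691 -0.2962  0.0849] [ 0.5971 -0.2697  0.089 ]
```

>>> step_arm(steps=[0,-20,0,0,-9.7,0,-1,0,-20,0,0,-9.7,0,-1,0,-20,0,0,-9.7,0,-1,0,-20,0,0,-9.7,0,-1,0,-20,0,0,-9.7,0,-1,0,-20,0,0,-9.7,0,-1,0,-10,0,0,-9.7,0,-1,0,0,0,0,-9.7,0,-1])

```text
clock: 1.15
tcp_pos: [0.1518, -0.5281, 0.3629]
eef_rot: [[0.994, -0.001, -0.106], [0.106, 0.006, 0.994], [-0.001, -1.0, 0.006]]
ft_force: [0.2, 0.9, -0.9]
finger_gap: 0.003
```

```bash
cat >> h.py <<'E'
import scipy.spatial.transform as st
O=np.array([.5155,-.072,0]); YAW=3.8
def M():
    return st.Rotation.from_euler('z',YAW,degrees=True).as_matrix()
def m2w(p): return O+M()@(np.array(p)/1000)
def w2m(p): return M().T@(np.array(p)-O)*1000
def stat(tgt=None):
    o=observe(); R=o['eef_rot']
    print('t',round(o['clock'],2),'mill',w2m(o['tcp_pos']).round(1),'F',np.round(M().T@o['ft_force'],1),'gap',round(o['finger_gap'],2),'q',np.round(o['joint_positions'],0))
    D=np.column_stack([M()[:,0],[0,0,-1],M()[:,1]])
    print('rot needed(tool deg)',np.degrees(st.Rotation.from_matrix(R.T@D).as_rotvec()).round(2))
    if tgt is not None: print('shift tool mm',(R.T@(m2w(tgt)-o['tcp_pos'])*1000).round(1))
E
python3 -c "
from h import *
stat([0,53,340])"
```

```text
t 1.15 mill [-393.2 -431.   362.9] F [ 0.2  0.9 -0.9] gap 0.0 q [-78.  14.  74.   0.  92. -84.]
rot needed(tool deg) [-0.33  2.3  -0.04]
shift tool mm [412.3  25.3 467.7]
```

>>> step_arm(steps=[30,0,34,0,2.3,0,-1,38,0,42,0,0,0,-1,38,0,42,0,0,0,-1,38,0,42,0,0,0,-1,38,0,42,0,0,0,-1,38,0,42,0,0,0,-1,38,0,42,0,0,0,-1,38,0,42,0,0,0,-1])

```text
clock: 2.15
tcp_pos: [0.4285, -0.1704, 0.363]
eef_rot: [[0.998, -0.002, -0.063], [0.063, 0.009, 0.998], [-0.002, -1.0, 0.009]]
ft_force: [0.6, -1.3, -0.0]
finger_gap: -0.001
```

```bash
python3 -c "
from h import *
stat([0,53,340])"
```

```text
t 2.15 mill [-93.4 -92.4 363. ] F [ 0.5 -1.3 -0. ] gap -0.0 q [-26.   2.  88.   0.  91. -30.]
rot needed(tool deg) [-0.5  -0.18 -0.09]
shift tool mm [ 93.   24.1 145.5]
```

>>> step_arm(steps=[32,0,48,0,0,0,-1,32,0,48,-0.5,0,0,-1,30,0,48,0,0,0,-1,0,0,0,0,0,0,-1])

```text
clock: 2.65
tcp_pos: [0.5162, -0.0123, 0.3623]
eef_rot: [[0.998, -0.004, -0.067], [0.067, 0.0, 0.998], [-0.004, -1.0, 0.0]]
ft_force: [0.0, -1.0, 0.3]
finger_gap: -0.003
```

```bash
python3 - <<'E'
from h import *
stat([0,53,222])
im=snap('wrist','w1'); snap('side','s1')
E
```

```text
t 2.65 mill [  4.7  59.5 362.3] F [-0.  -1.   0.3] gap -0.0 q [-5.  9. 80. -0. 91. -9.]
rot needed(tool deg) [-0.02  0.06 -0.2 ]
shift tool mm [ -4.2 140.3  -6.5]
```

View pics/w1.png

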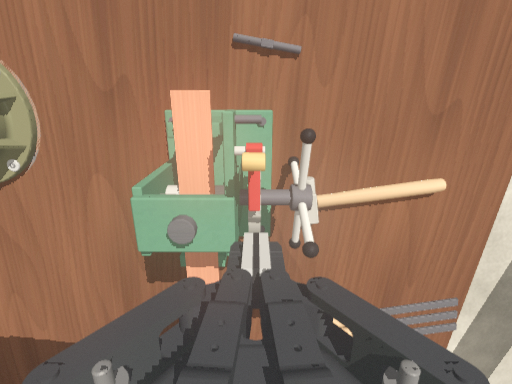

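View pics/s1.png

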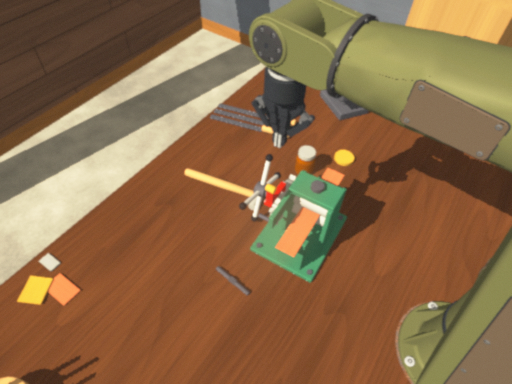

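```bash
python3 - <<'E'
from h import *
im=get_image('wrist'); hsv=cv2.cvtColor(im['color'],cv2.COLOR_RGB2HSV); h,s,v=[hsv[...,i] for i in range(3)]
H,W=h.shape; vv,uu=np.mgrid[:H,:W]
for nm,k in (('brass',(h>18)&(h<30)&(s>110)&(v>120)&(abs(uu-254)<25)&(abs(vv-161)<20)),('red',((h<4)|(h>176))&(s>180)&(abs(uu-254)<25)&(vv<230)&(vv>130)),('ball1',(v<55)&(abs(uu-308)<14)&(abs(vv-136)<14)),('ball2',(v<55)&(abs(uu-311)<12)&(abs(vv-249)<12)),('boss',(s<60)&(v<130)&(abs(uu-182)<20)&(abs(vv-230)<20))):
    ys,xs=np.nonzero(k); P=np.array([w2m(pt(im,x,y)) for x,y in zip(xs,ys)]); 
    print(nm,len(xs),xs.mean().round(1),ys.mean().round(1),np.median(P,0).round(1),np.percentile(P,3,axis=0).round(1),np.percentile(P,97,axis=0).round(1))
print(np.round(w2m(-im['R'].T@im['t'])))
for p in ([0,85,248],[68,-31,210],[-81,0,228],[68,95,146]): print(p,proj(im,m2w(p)).round(1))
E
```

```text
brass 21 254.0 165.1 [ -0.3  78.6 256. ] [ -6.2  77.3 254.3] [ 12.1  80.  257.6]<stdin>:6: RuntimeWarning: Mean of empty slice.
  ret = ret.dtype.type(ret / rcount)
  return _methods._mean(a, axis=axis, dtype=dtype,
Traceback (most recent call last):
IndexError: index -1 is out of bounds for axis 0 with size 0
```

>>> step_arm(steps=[-4,40,-9,0,0,0,-1,0,40,0,0,0,0,-1,0,35,0,0,0,0,-1,0,20,0,0,0,0,-1,0,5,0,0,0,0,-1])

```text
clock: 3.42
tcp_pos: [0.5095, -0.0323, 0.221]
eef_rot: [[0.999, 0.001, -0.053], [0.053, -0.002, 0.999], [0.001, -1.0, -0.002]]
ft_force: [-0.0, -0.1, 0.8]
finger_gap: 0.002
```

```bash
python3 - <<'E'
from h import *
stat([0,53,222])
im=snap('wrist','w2')
E
```

```text
t 3.42 mill [ -3.4  40.  221. ] F [-0.  -0.1  0.8] gap 0.0 q [ -8.  13.  94.  -0.  73. -11.]
rot needed(tool deg) [ 0.1  -0.76  0.07]
shift tool mm [ 3.2 -1.  13. ]
```

View pics/w2.png

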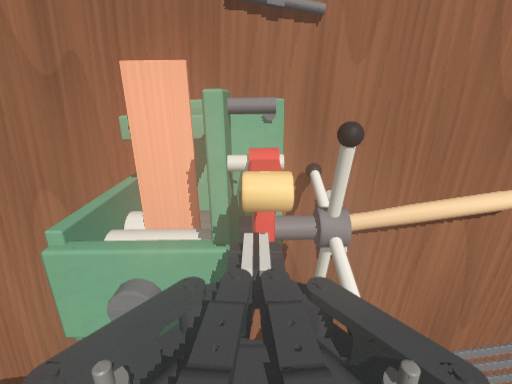

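>>> step_arm(steps=[3,0,15,0,-0.7,0,-1,0,0,10,0,0,0,-1,0,0,10,0,0,0,-1,0,0,10,0,0,0,-1,0,0,10,0,0,0,-1])

```text
clock: 4.1
tcp_pos: [0.5098, 0.0258, 0.2239]
eef_rot: [[0.998, 0.006, -0.065], [0.065, -0.002, 0.998], [0.006, -1.0, -0.003]]
ft_force: [-0.4, -0.8, -0.6]
finger_gap: -0.002
```

```bash
python3 - <<'E'
from h import *
stat([0,115,222])
im=snap('wrist','w3')
E
```

```text
t 4.1 mill [  0.8  98.  223.9] F [-0.4 -0.8 -0.6] gap -0.0 q [-1. 12. 94. -0. 73. -5.]
rot needed(tool deg) [ 0.15 -0.06  0.34]
shift tool mm [-0.9  1.9 17. ]
```

View pics/w3.png

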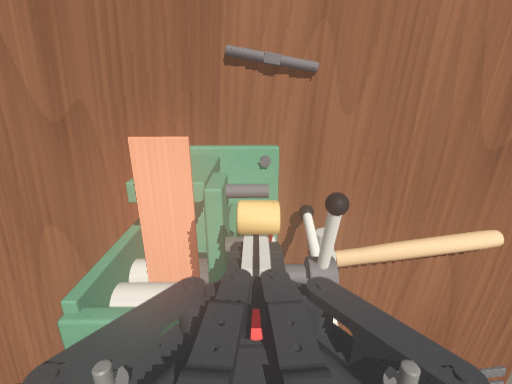

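>>> step_arm(steps=[-1,1,9,0,0,0,-1,0,1,9,0,0,0,-1,0,0,6,0,0,0,-1,0,0,0,0,0,0,-1,0,0,0,0,0,0,-1])

```text
clock: 4.78
tcp_pos: [0.5069, 0.0526, 0.2216]
eef_rot: [[0.998, 0.006, -0.066], [0.066, -0.002, 0.998], [0.005, -1.0, -0.002]]
ft_force: [-0.1, 0.2, -0.6]
finger_gap: -0.002
```

```bash
python3 - <<'E'
from h import *
stat([0,115,222])
im=snap('wrist','w4')
E
```

```text
t 4.78 mill [ -0.3 124.9 221.6] F [-0.1  0.2 -0.6] gap -0.0 q [ 2. 12. 95. -0. 73. -2.]
rot needed(tool deg) [0.12 0.01 0.31]
shift tool mm [ 0.3 -0.4 -9.9]
```

View pics/w4.png

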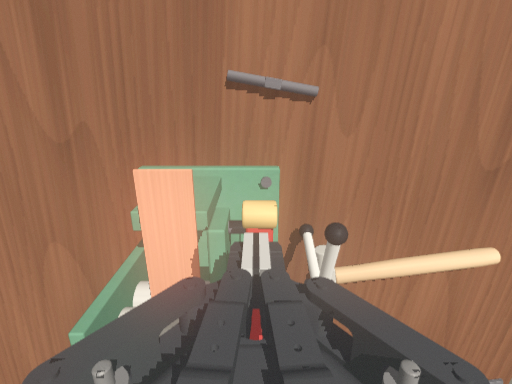

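>>> step_arm(steps=[0,-20,0,0,0,0,-1,0,-45,0,0,0,0,-1,0,-45,0,0,0,0,-1,5,-20,-20,0,0,0,-1,12,0,-45,0,0,0,-1,12,0,-45,0,0,0,-1,12,0,-45,0,0,0,-1,12,0,-35,0,0,0,-1])

```text
clock: 5.82
tcp_pos: [0.5725, -0.139, 0.3576]
eef_rot: [[0.998, 0.007, -0.067], [0.067, -0.002, 0.998], [0.007, -1.0, -0.003]]
ft_force: [0.2, 0.3, -0.9]
finger_gap: -0.003
```

```bash
python3 - <<'E'
from h import *
stat([68,-68,330])
im=snap('wrist','w5'); im=snap('side','s5')
c=cv2.resize(im['color'][100:270,220:370],None,fx=3.5,fy=3.5,interpolation=cv2.INTER_CUBIC);cv2.imwrite('pics/s5z.png',c[:,:,::-1])
E
```

```text
t 5.83 mill [ 52.5 -70.6 357.6] F [ 0.2  0.2 -0.9] gap -0.0 q [-17.  19.  68.  -0.  92. -21.]
rot needed(tool deg) [0.16 0.07 0.4 ]
shift tool mm [15.3 27.7  2.7]
```

View pics/w5.png

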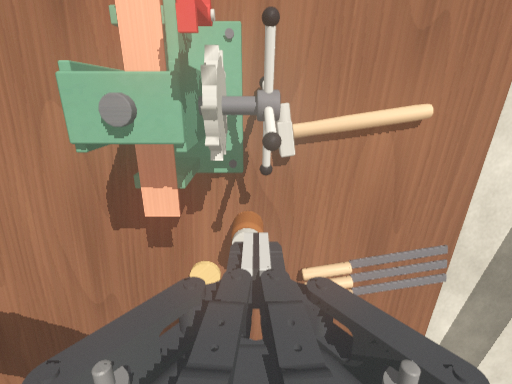

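View pics/s5z.png

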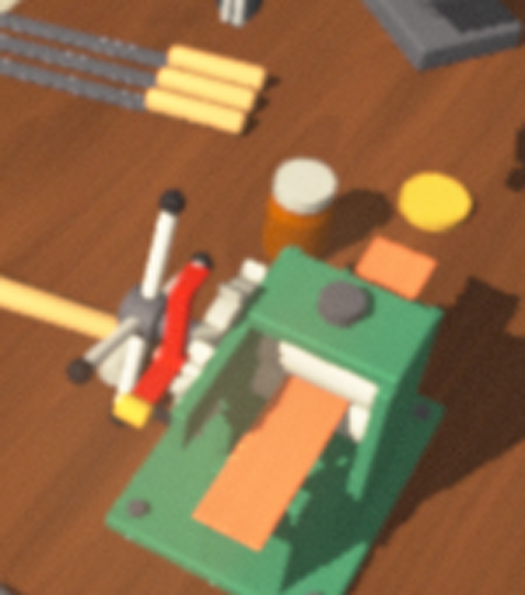

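```bash
cat >> h.py <<'E'
def wheel(n,verbose=True):
    im=get_image(n); v=im['color'].max(-1); F=f(im); cw=-im['R'].T@im['t']; out=[]
    nl,l,s,c=cv2.connectedComponentsWithStats((v<62).astype(np.uint8))
    for i in range(1,nl):
        if not 6<s[i,4]<900: continue
        # ray onto plane mill x=68
        ray=im['R'].T@np.array([(c[i][0]-im['cx'])/F,(c[i][1]-im['cy'])/F,1]); m0=w2m(cw); r=M().T@ray
        k=(68-m0[0])/r[0]; p=m0+k*r; y,z=p[1],p[2]-115; rad=np.hypot(y,z)
        d=np.median(im['depth'][l==i]); q=w2m(cw+ray*(d+.008))
        rq=np.hypot(q[1],q[2]-115)
        if abs(rad-100)<12 or (abs(rq-100)<12 and abs(q[0]-68)<12):
            print(n,c[i].round(1),s[i,4],'plane y,z',y.round(1),p[2].round(1),'r',rad.round(1),'lean+y',np.degrees(np.arctan2(y,z)).round(1),'| depth',q.round(1),'lean',np.degrees(np.arctan2(q[1],q[2]-115)).round(1))
    return im
E
python3 - <<'E'
from h import *
for n in('side','top','wrist'): wheel(n)
E
```

```text
top [290.9 193.6] 25 plane y,z -33.9 205.4 r 96.5 lean+y -20.6 | depth [ 67.6 -33.5 209.6] lean -19.5
top [238.6 200.7] 26 plane y,z 94.5 140.2 r 97.8 lean+y 75.1 | depth [ 67.5  94.3 146.5] lean 71.5
```

>>> step_arm(steps=[15,10,0,0,0,0,-1,0,45,0,0,0,0,-1,0,45,0,0,0,0,-1,0,45,0,0,0,0,-1,0,15,0,0,0,0,-1,0,0,0,0,0,0,-1])

```text
clock: 6.82
tcp_pos: [0.5919, -0.1309, 0.1928]
eef_rot: [[0.997, 0.01, -0.074], [0.074, -0.002, 0.997], [0.01, -1.0, -0.003]]
ft_force: [0.1, 0.6, 0.0]
finger_gap: 0.001
```

```bash
python3 - <<'E'
from h import *
stat([68,-68,188])
im=snap('wrist','w6'); wheel('top')
E
```

```text
t 6.83 mill [ 72.4 -63.8 192.8] F [0.1 0.6 0. ] gap 0.0 q [-16.  26.  81.   0.  73. -20.]
rot needed(tool deg) [0.17 0.46 0.55]
shift tool mm [-4.5  4.8 -4.1]
top [238.8 200.8] 24 plane y,z 94.1 137.8 r 96.8 lean+y 76.4 | depth [ 67.3  93.9 147.2] lean 71.1
```

View pics/w6.png

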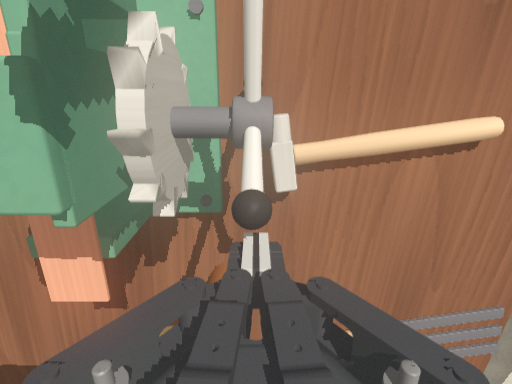

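>>> step_arm(steps=[-4,3,8,0,0.4,0.5,-1,0,0,9,0,0,0,-1,0,0,9,0,0,0,-1,0,0,9,0,0,0,-1,0,0,6,0,0,0,-1,0,0,0,0,0,0,-1])

```text
clock: 7.68
tcp_pos: [0.5865, -0.088, 0.1953]
eef_rot: [[0.998, 0.01, -0.067], [0.067, -0.006, 0.998], [0.009, -1.0, -0.007]]
ft_force: [-0.5, -0.7, 1.0]
finger_gap: -0.001
```

```bash
python3 - <<'E'
from h import *
stat([68,7,190])
im=snap('wrist','w7'); wheel('top')
E
```

```text
t 7.67 mill [ 69.7 -20.7 195.3] F [-0.5 -0.7  1. ] gap -0.0 q [-12.  24.  83.  -0.  73. -16.]
rot needed(tool deg) [0.38 0.03 0.53]
shift tool mm [-1.8  5.1 27.7]
top [236.9 201.9] 18 plane y,z 100.1 105.6 r 100.5 lean+y 95.3 | depth [ 67.4  99.8 113.5] lean 90.9
```

View pics/w7.png

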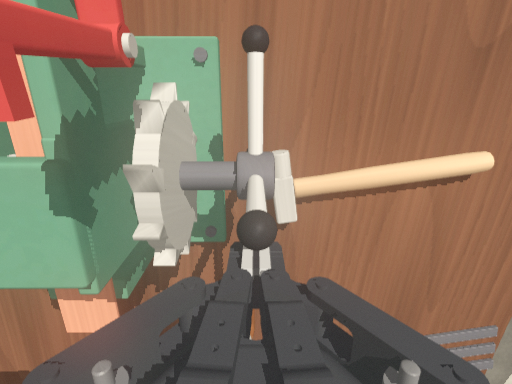

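>>> step_arm(steps=[-1,2,8,0,0,0.5,-1,0,1,8,0,0,0,-1,0,0,6,0,0,0,-1,0,0,0,0,0,0,-1])

```text
clock: 8.28
tcp_pos: [0.5837, -0.0654, 0.1913]
eef_rot: [[0.998, -0.001, -0.066], [0.066, -0.007, 0.998], [-0.001, -1.0, -0.007]]
ft_force: [0.9, -1.0, -0.4]
finger_gap: -0.001
```

```bash
python3 - <<'E'
from h import *
stat([68,8,191])
im=snap('wrist','w8'); wheel('top')
E
```

```text
t 8.28 mill [ 68.5   2.1 191.3] F [ 0.9 -1.  -0.4] gap -0.0 q [-10.  24.  84.  -0.  73. -13.]
rot needed(tool deg) [ 0.38 -0.03 -0.07]
shift tool mm [-0.5  0.2  5.9]
top [314.7 194.1] 14 plane y,z -104.1 118.4 r 104.2 lean+y -88.1 | depth [  66.4 -101.   139.1] lean -76.6
top [238.4 202.8] 14 plane y,z 97.2 68.7 r 107.7 lean+y 115.5 | depth [66.4 96.7 90. ] lean 104.5
```

>>> step_arm(steps=[0,0,6,0.3,0,0,-1,0,0,0,0,0,0,-1])

```text
clock: 8.62
tcp_pos: [0.5832, -0.0596, 0.1912]
eef_rot: [[0.998, -0.001, -0.065], [0.065, -0.001, 0.998], [-0.001, -1.0, -0.001]]
ft_force: [0.3, 0.6, 0.4]
finger_gap: -0.003
```

```bash
python3 - <<'E'
from h import *
stat([68,8,191])
wheel('top')
E
```

```text
t 8.62 mill [ 68.4   7.9 191.2] F [0.3 0.6 0.4] gap -0.0 q [ -9.  24.  84.  -0.  73. -13.]
rot needed(tool deg) [ 0.06 -0.06 -0.08]
shift tool mm [-0.4  0.2  0.1]
top [313.  193.7] 26 plane y,z -96.6 139.9 r 99.8 lean+y -75.5 | depth [ 67.5 -95.7 146. ] lean -72.1
top [238.8 203.3] 12 plane y,z 97.1 47.1 r 118.5 lean+y 125.0 | depth [65.4 96.1 83.5] lean 108.2
```

>>> step_arm(steps=[0,0,-20,0,0,0,-1,0,-10,-20,0,0,0,-1,0,-45,0,0,0,0,-1,0,-50,0,0,0,0,-1,0,-50,0,0,0,0,-1,-10,0,0,0,0,0,-1])

```text
clock: 9.43
tcp_pos: [0.5757, -0.1081, 0.3539]
eef_rot: [[0.998, -0.0, -0.061], [0.061, -0.001, 0.998], [-0.0, -1.0, -0.001]]
ft_force: [0.0, -0.0, -0.2]
finger_gap: -0.001
```

```bash
python3 - <<'E'
from h import *
stat([0,115,345])
wheel('top');wheel('side')
im=snap('wrist','w9');im=snap('side','s9')
c=cv2.resize(im['color'][100:270,220:370],None,fx=3.5,fy=3.5,interpolation=cv2.INTER_CUBIC);cv2.imwrite('pics/s9z.png',c[:,:,::-1])
E
```

```text
t 9.43 mill [ 57.7 -40.1 353.9] F [-0.  -0.  -0.2] gap -0.0 q [-14.  19.  69.  -0.  92. -18.]
rot needed(tool deg) [ 0.07 -0.28 -0.01]
shift tool mm [-58.4   8.7 154.8]
top [264.8 195.7] 25 plane y,z 29.4 215.3 r 104.6 lean+y 16.4 | depth [ 68.5  29.2 209.1] lean 17.2
top [238.6 203.1] 14 plane y,z 97.2 57.6 r 112.9 lean+y 120.6 | depth [66.2 96.6 82.4] lean 108.6
```

View pics/s9z.png

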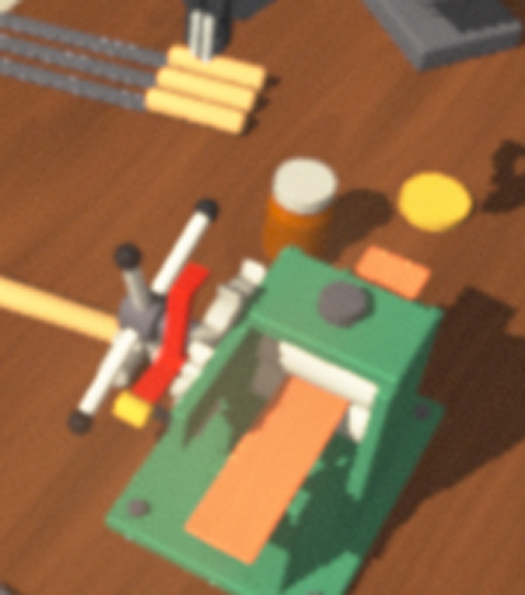

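View pics/w9.png

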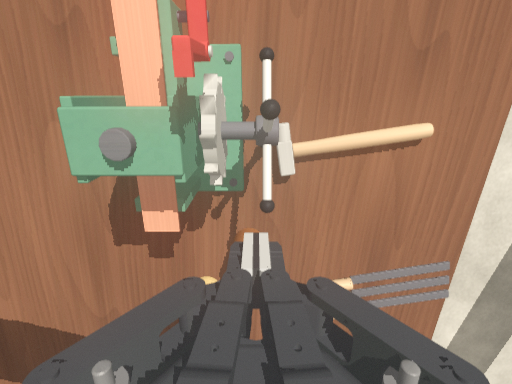

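>>> step_arm(steps=[-12,0,30,0,0,0,-1,-16,0,42,0,0,0,-1,-16,0,42,0,0,0,-1,-12,0,30,0,0,0,-1,0,0,0,0,0,0,-1])

```text
clock: 10.25
tcp_pos: [0.5081, 0.0359, 0.3428]
eef_rot: [[0.998, -0.02, -0.06], [0.06, 0.002, 0.998], [-0.02, -1.0, 0.004]]
ft_force: [0.2, -0.7, -0.6]
finger_gap: -0.004
```

```bash
python3 - <<'E'
from h import *
stat([0,114,221])
E
```

```text
t 10.25 mill [-3.000e-01  1.081e+02  3.428e+02] F [ 0.1 -0.7 -0.6] gap -0.0 q [-0.  9. 82.  0. 90. -4.]
rot needed(tool deg) [-0.21 -0.34 -1.13]
shift tool mm [  2.6 121.8   5.4]
```

>>> step_arm(steps=[0,10,7,0,-0.3,-1.1,-1,0,30,0,0,0,0,-1,0,10,0,0,0,0,-1,0,0,0,0,0,0,-1])

```text
clock: 10.75
tcp_pos: [0.5084, 0.0411, 0.2896]
eef_rot: [[0.998, -0.004, -0.065], [0.065, 0.003, 0.998], [-0.004, -1.0, 0.003]]
ft_force: [-0.6, -0.4, 0.5]
finger_gap: 0.002
```

```bash
python3 - <<'E'
from h import *
stat([0,114,221])
im=snap('wrist','w10')
E
```

```text
t 10.75 mill [  0.4 113.3 289.6] F [-0.6 -0.4  0.5] gap 0.0 q [ 0. 10. 88.  0. 82. -3.]
rot needed(tool deg) [-0.2  -0.09 -0.22]
shift tool mm [-0.2 68.6  0.5]
```

View pics/w10.png

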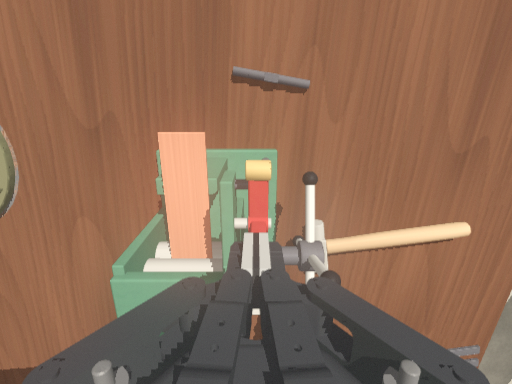

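>>> step_arm(steps=[0,25,2,0,0,0,-1,0,22,0,0,0,0,-1,0,14,0,0,0,0,-1,0,4,0,0,0,0,-1,0,0,0,0,0,0,-1])

```text
clock: 11.42
tcp_pos: [0.5105, 0.0425, 0.2275]
eef_rot: [[0.998, 0.003, -0.064], [0.064, 0.003, 0.998], [0.003, -1.0, 0.003]]
ft_force: [-0.3, 0.5, 0.2]
finger_gap: -0.0
```

```bash
python3 - <<'E'
from h import *
stat([0,60,221])
im=snap('wrist','w11'); wheel('top')
E
```

```text
t 11.43 mill [  2.6 114.6 227.5] F [-0.3  0.5  0.2] gap -0.0 q [ 1. 12. 94.  0. 74. -3.]
rot needed(tool deg) [-0.17 -0.15  0.18]
shift tool mm [ -2.5   6.4 -54.6]
top [313.3 193.8] 21 plane y,z -98.1 135.4 r 100.2 lean+y -78.3 | depth [ 67.1 -96.4 146.8] lean -71.8
top [264.8 195.8] 24 plane y,z 29.2 211.9 r 101.2 lean+y 16.8 | depth [ 68.2  29.1 209.6] lean 17.1
```

View pics/w11.png

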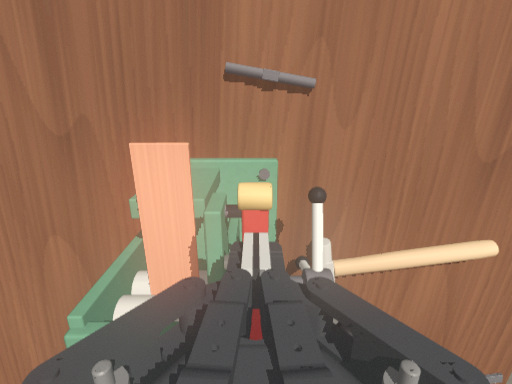

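>>> step_arm(steps=[-2,4,-8,0,0,0,-1,0,0,-10,0,0,0,-1,0,0,-10,0,0,0,-1,0,0,-10,0,0,0,-1,0,0,-10,0,0,0,-1])

```text
clock: 12.15
tcp_pos: [0.5119, -0.0086, 0.2243]
eef_rot: [[0.998, 0.005, -0.064], [0.064, 0.003, 0.998], [0.005, -1.0, 0.003]]
ft_force: [0.1, 0.3, -0.4]
finger_gap: -0.001
```

```bash
python3 - <<'E'
from h import *
stat([0,55,222])
im=snap('wrist','w12'); wheel('top')
E
```

```text
t 12.15 mill [  0.6  63.5 224.3] F [ 0.1  0.3 -0.4] gap -0.0 q [-5. 13. 94.  0. 73. -9.]
rot needed(tool deg) [-0.18 -0.13  0.29]
shift tool mm [-0.6  2.3 -8.5]
top [313.3 193.8] 21 plane y,z -98.1 135.4 r 100.2 lean+y -78.3 | depth [ 67.1 -96.5 146.2] lean -72.1
top [264.8 195.8] 24 plane y,z 29.2 211.9 r 101.2 lean+y 16.8 | depth [ 68.2  29.1 209.5] lean 17.1
```

View pics/w12.png

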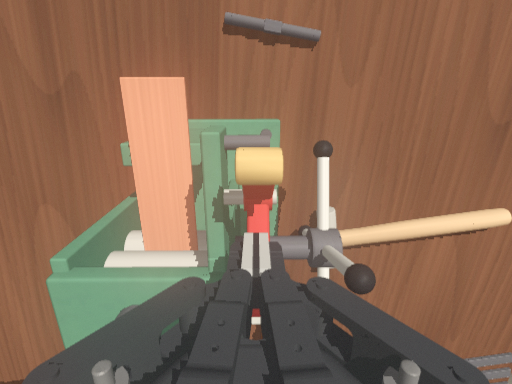

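>>> step_arm(steps=[0,0,-9,0,0,0,-1,0,0,-9,0,0,0,-1,0,0,-5,0,0,0,-1,0,0,0,0,0,0,-1])

```text
clock: 12.75
tcp_pos: [0.5134, -0.0335, 0.2242]
eef_rot: [[0.998, 0.005, -0.063], [0.063, 0.003, 0.998], [0.005, -1.0, 0.003]]
ft_force: [-0.0, -0.2, 0.3]
finger_gap: -0.001
```

```bash
python3 - <<'E'
from h import *
stat([0,45,222])
im=snap('wrist','w13'); wheel('top')
E
```

```text
t 12.75 mill [  0.5  38.5 224.2] F [-0.1 -0.2  0.3] gap -0.0 q [ -8.  13.  94.   0.  73. -12.]
rot needed(tool deg) [-0.16 -0.18  0.28]
shift tool mm [-0.5  2.2  6.5]
top [313.3 193.8] 21 plane y,z -98.1 135.4 r 100.2 lean+y -78.3 | depth [ 67.  -96.3 147.8] lean -71.2
top [264.9 194.2] 10 plane y,z 30.2 256.0 r 144.2 lean+y 12.1 | depth [ 72.   28.6 210.2] lean 16.7
```

View pics/w13.png

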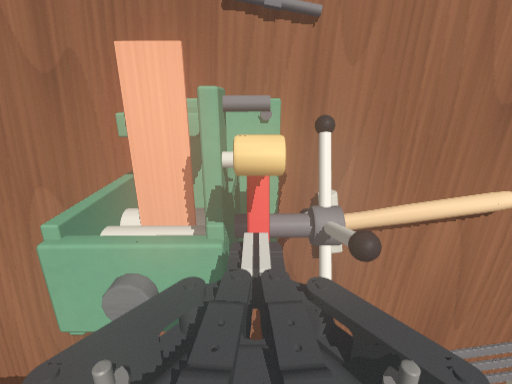

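```bash
cat >> h.py <<'E'
def pawl(n):
    im=get_image(n); hsv=cv2.cvtColor(im['color'],cv2.COLOR_RGB2HSV); h,s,v=[hsv[...,i].astype(int) for i in range(3)]
    d=im['depth']; H,W=d.shape; vv,uu=np.mgrid[:H,:W]; F=f(im)
    c=np.stack([(uu-im['cx'])/F*d,(vv-im['cy'])/F*d,d],-1); P=((c-im['t'])@im['R']-O)@M()*1000
    box=(abs(P[...,0])<25)&(P[...,2]>150)
    b=box&(h>16)&(h<30)&(s>110)&(P[...,1]>70)&(P[...,1]<160)
    r=box&((h<5)|(h>175))&(s>170)
    for nm,m in(('roller',b),('red',r)):
        q=P[m]
        if len(q)>4: print(n,nm,len(q),'med',np.median(q,0).round(1),'min',np.percentile(q,3,axis=0).round(1),'max',np.percentile(q,97,axis=0).round(1))
    return im
E
python3 - <<'E'
from h import *
import h,pickle
for n in('side','wrist','top'):pawl(n)
print('start')
h.get_image=lambda n:pickle.load(open(n+'0.pkl','rb'))
for n in('side','top'):h.pawl(n)
im=snap('side','s13')
c=cv2.resize(im['color'][100:270,220:370],None,fx=3.5,fy=3.5,interpolation=cv2.INTER_CUBIC);cv2.imwrite('pics/s13z.png',c[:,:,::-1])
E
```

```text
side roller 78 med [  1.9  96.  254.3] min [ -8.8  87.  246.3] max [ 14.8 100.8 433.6]
side red 121 med [ -1.1  87.9 207.1] min [ -6.9  30.8 195.3] max [  8.1  93.4 228.9]
wrist roller 531 med [  1.6  84.9 256.1] min [ -7.8  81.7 253.4] max [ 13.2  92.7 257.7]
top roller 5 med [  0.3  84.3 256.7] min [ -7.1  80.3 255.4] max [  2.6  84.7 492.1]
start
side roller 72 med [  0.5  88.1 255.2] min [ -8.9  78.1 247.1] max [ 10.9  92.7 258.1]
side red 171 med [ -0.5  83.4 202.7] min [ -6.9  16.9 196.3] max [  8.4  92.1 232.2]
top roller 55 med [  0.6  83.9 255.4] min [ -9.   77.5 251. ] max [  9.2  91.2 259.5]
top red 48 med [  0.3  56.5 201.7] min [ -3.4  18.3 198.2] max [  3.2  73.5 205.2]
```

View pics/s13z.png

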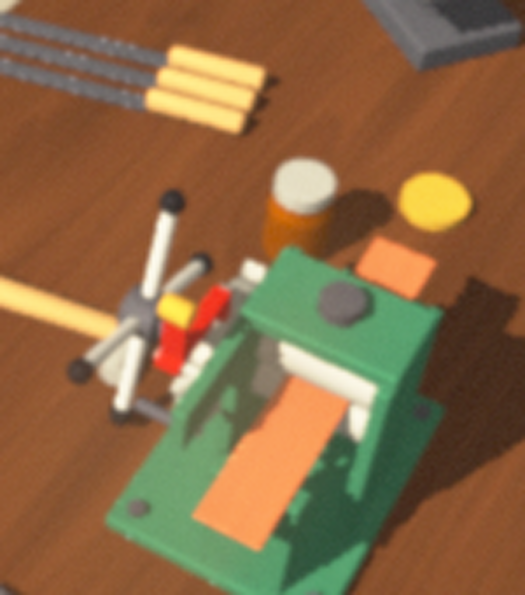

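>>> step_arm(steps=[0,-20,-10,0,0,0,-1,0,-50,-20,0,0,0,-1,0,-50,-30,0,0,0,-1,0,-10,-40,0,0,0,-1,0,0,-40,0,0,0,-1])

```text
clock: 13.62
tcp_pos: [0.5221, -0.1737, 0.3583]
eef_rot: [[0.998, 0.005, -0.07], [0.07, 0.002, 0.998], [0.005, -1.0, 0.002]]
ft_force: [0.2, 0.5, -0.6]
finger_gap: -0.002
```

```bash
python3 - <<'E'
from h import *
stat([68,-68,330])
for n in('side','wrist','top'):pawl(n);wheel(n)
im=snap('wrist','w14');
im=get_image('top');c=cv2.resize(im['color'][165:285,215:345],None,fx=5,fy=5,interpolation=cv2.INTER_CUBIC);cv2.imwrite('pics/t14z.png',c[:,:,::-1])
im=get_image('side')
c=cv2.resize(im['color'][130:230,230:330],None,fx=6,fy=6,interpolation=cv2.INTER_CUBIC);cv2.imwrite('pics/s14z.png',c[:,:,::-1])
E
```

```text
t 13.62 mill [-2.000e-01 -1.019e+02  3.583e+02] F [ 0.2  0.5 -0.6] gap -0.0 q [-22.  14.  75.   0.  91. -26.]
rot needed(tool deg) [-0.12  0.2   0.28]
shift tool mm [68.2 28.7 33.6]
side roller 72 med [  1.3  87.8 254.9] min [ -9.2  79.1 247.2] max [ 11.2  92.2 257.9]
side red 169 med [ -1.   82.8 202.2] min [ -6.9  18.  194.3] max [  7.6  93.1 231. ]
top roller 59 med [  0.3  84.3 255.2] min [ -8.9  77.5 250.7] max [  9.4  91.6 258.8]
top red 76 med [  0.   47.  201.8] min [ -3.6  18.9 198. ] max [  3.5  72.9 205.5]
top [313.1 193.6] 24 plane y,z -96.7 141.8 r 100.3 lean+y -74.5 | depth [ 67.7 -96.1 145.8] lean -72.2
top [264.8 195.7] 25 plane y,z 29.4 215.3 r 104.6 lean+y 16.4 | depth [ 68.5  29.2 209.1] lean 17.3
top [238.5 202.9] 15 plane y,z 97.2 62.9 r 110.3 lean+y 118.2 | depth [66.5 96.6 82.7] lean 108.5
```

View pics/w14.png

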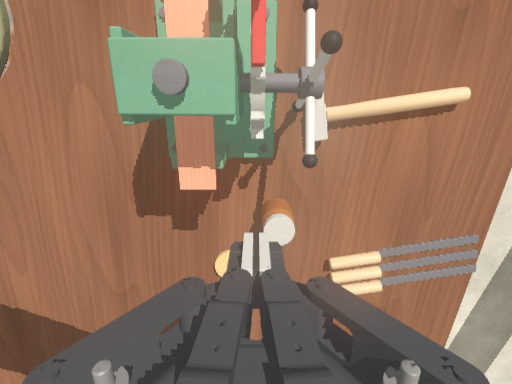

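View pics/t14z.png

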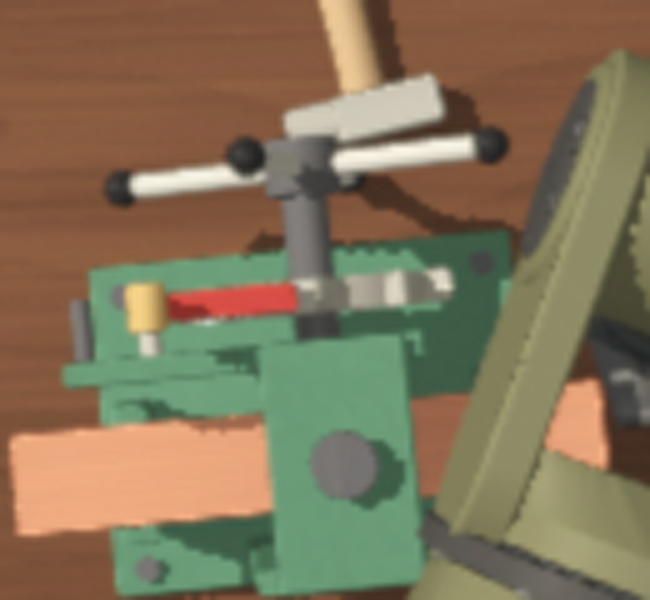

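View pics/s14z.png

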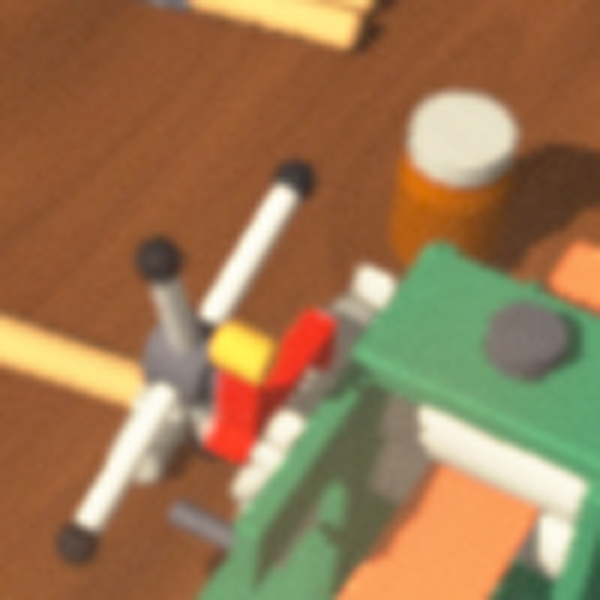

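>>> step_arm(steps=[0,-20,-30,0,0,0,-1,0,0,-30,0,0,0,-1,0,0,0,0,0,0,-1,0,0,0,0,0,0,-1])

```text
clock: 14.58
tcp_pos: [0.5267, -0.2303, 0.3779]
eef_rot: [[0.997, 0.003, -0.074], [0.074, 0.003, 0.997], [0.003, -1.0, 0.003]]
ft_force: [0.2, -0.5, -0.4]
finger_gap: -0.0
```

```bash
python3 - <<'E'
from h import *
stat()
for n in('side','top'):pawl(n);wheel(n)
job_done()
E
```

```text
t 14.57 mill [   0.7 -158.7  377.9] F [ 0.1 -0.5 -0.4] gap -0.0 q [-27.  17.  68.   0.  95. -32.]
rot needed(tool deg) [-0.17  0.46  0.2 ]
side roller 72 med [  0.9  87.4 254.4] min [ -8.8  78.5 246.6] max [ 11.6  92.  258.1]
side red 174 med [ -0.8  82.8 202.4] min [ -6.9  15.2 194.5] max [  8.   93.5 231.3]
top roller 60 med [2.00e-01 8.46e+01 2.55e+02] min [ -8.9  77.5 250.9] max [  9.3  91.8 259.1]
top red 77 med [ -0.   44.7 201. ] min [ -3.7  19.  197.3] max [  3.5  72.8 204. ]
top [313.1 193.6] 24 plane y,z -96.7 141.8 r 100.3 lean+y -74.5 | depth [ 67.8 -96.2 144.9] lean -72.8
top [264.6 195.7] 26 plane y,z 29.8 215.4 r 104.7 lean+y 16.5 | depth [ 68.5  29.6 209.9] lean 17.3
top [238.6 203.1] 14 plane y,z 97.2 57.6 r 112.9 lean+y 120.6 | depth [66.1 96.5 84.2] lean 107.7
the job is handed in; nothing more can be done
```

The job is handed in at about 14.6 s of the 51 s. I flipped the pawl up with the shut fingertips and it stayed up. I then pushed the top spoke back one notch and tipped the pawl back over into the next gap.

- **Wheel:** the top spoke went from about 19.5° leaning to mill -y to about 17.3° leaning to mill +y. That is about 0.64 rad backward, against 0.628 for one notch, and it did not move after the pawl dropped.
- **Pawl:** the roller and arm are back within about 1 mm of where they started with the pawl seated, in both the side and top views.
- **Hand and bystanders:** the hand ended clear, with the tip about 0.38 m up. The force readings I took were all about 1 N or less. In the pictures the hammer, jar and punch look unmoved. The blank is mostly out of view in the last ones, though nothing came near it.

One reading disagreed. Right after tipping, with the finger still close by, the side view put the pawl about 0.17 rad up, as if on a tooth top. After I withdrew the hand, two later checks both showed it fully down. I don't know whether it was still settling or leaning on the finger at that moment.

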